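# Stack the spotting tiles on the sloping drainer

## Robot

A 7-joint arm with a two-finger parallel gripper is mounted at the origin on the work surface. World frame = base frame: x ahead of the robot, y to its left, z up, the work surface at z = 0. Lengths are in m, angles in rad, forces in N, time in s.
With the tool pointing down it reaches from about 0.425 to 0.875 m from the base axis. Payload 4.7 kg.
Tool frame: the origin (TCP) lies on the centre line of the jaws, within the pads' length; the fingertips stand env.tip_reach ahead of it and the grasp point (between the pads) lies 3 mm ahead of it (env.tip_reach is the distance from the TCP to the fingertips, in m); z points along the fingers, y is the direction in which the jaws open and shut (so a half turn about z gives the same grasp; the last joint's range is limited). The gripper opens to 85 mm and grips with 20 to 120 N. Pads are 22 mm wide; open, the fingers measure 114 mm over their backs; the gripper's body (76 mm by 85 mm) begins 54 mm behind the grasp point. The pads swing forward as they close: fully open they stand 13 mm farther back than shut.
Start: joints at [-1.109, 0.321, -0.07, 1.45, 0.023, 1.371, -0.057], TCP at [0.281, 0.586, 0.253] pointing down, gripper open.
Joint ranges: [-2.86, 2.86], [-0.3, 2.09], [-1.38, 1.24], [0.06, 2.45], [-1.56, 4.7], [0.09, 2.05], [-2.69, 2.69]. Speed limits (rad/s): [2.57, 2.57, 3.14, 3.14, 3.14, 3.14, 3.14].

## Interface

Orientations are given as a unit quaternion [w, x, y, z].
In Python, from bench import env gives the robot as it stands.
- The arm moves only by the tool drive_tool, never from a script. Its argument "targets" is a list of rows, each a list of 7 numbers: the turn, a rotation vector about the world's x, y, z in degrees, then the shift along the world's x, y, z in cm, then the opening, from -1 (shut) to 1 (fully open). A call has 1 to 20 rows; each row shifts and turns the commanded pose from where the row before left it; what a row does not reach is not made up. A row lasts 1/10 s, in which the tool goes at most 50 mm and 8.59 degrees, less where a joint would pass 70% of its speed; a pose out of reach is approached as far as the arm can. A call is refused whole if a number of a shift passes 5 or a number of a turn 8.59, either way. A call with a gripper value outside its range is refused whole. The fingers move at their own pace and stop on an object; "newtons" is the grip in N (left out, the last holds). Time passes only in rows, so rows that do not move let the fingers close. It gives the time, the measured TCP pose, the force and the opening at its end, in the units of the state.
- env.observe(): the state, without advancing time (a new reading comes with each control period).
- env.read_camera(name): name is "scene" or "top" or "wrist"; returns the picture (480x640x3 uint8, red, green, blue); there is no depth.
- env.camera_info(name): a dict with "fx", "fy", "cx", "cy" (pixels), "dist_coeffs" ([k1, k2, p1, p2, k3] as OpenCV has them; the pictures are not rectified), "T" (4x4, takes a point from camera to world coordinates); the wrist camera has in their place "tool_from_camera" (4x4, takes a point from camera to tool coordinates, whose origin is the TCP and whose axes are the flange's). Camera axes: x right, y down, z forward; pixel columns grow to the right and rows downward; lengths in m; the calibration is good to about 2 mm. A picture is of the moment at which its call begins: read the wrist's pose just before it. camera_info takes no time and is no camera call.
- env.job_done(): hands the job in, once; it reports no verdict.
Trained networks look in the newest picture that a camera, given by its name, has taken for a name from the list of things; names that differ only in an ending like _2 or _b are one class to them, and where a whole thing is asked for, a point or a joint stands for the part that bears it (a point fixed in the world has none). Each returns a list of dicts, best first, with "confidence" (0 to 1); they miss things now and then, are a little off and sometimes report something else, mostly with a low value. They report only what shows in the picture. A call takes as long as a camera call.
- env.silhouettes(thing, camera): "region" (480x640 bool, what is visible of it) and "centre" ([column, row] in pixels, amid what is visible of it).
- env.landmark_of(thing, camera): "centre" ([column, row] in pixels: a listed point, or the origin of a listed thing).
The state is a dict: "time_s": time; "qpos": joint angles; "qvel": joint speeds; "tau": joint torques, N m; "tcp_pos": TCP position; "orientation": TCP orientation; "ft_force": force on the tool from outside, world axes, zero at the start; "torque": the same for the moment, N m; "grip_width": opening from 0.0 (shut) to 1.0 (fully open).
Only numpy, scipy, OpenCV 4.12 (cv2) and the standard library are available. Lean on these libraries where they do the work, as an engineer would, in place of code of your own. Each camera call takes 0.05 s, during which the arm holds its last target. There are 200 camera calls.

## Task

Put the two white porcelain spotting tiles away on the sloping grey shelf of the draining stand: first the long one, flat on the shelf with its short edge against the stop at the low edge and about in the middle of the shelf's width, then the short one flat on top of it, pointing the same way and also with its short edge against the stop. Keep the wells facing up, lay the tiles down rather than dropping them, let go of each, and leave the other things on the bench where they are.

Things in the scene. Friction and masses are not known exactly. Their poses are not given: they have to be found in the camera images.
- drainer: The draining stand, fixed to the bench: a clear acrylic frame about 165 mm deep, 150 mm wide and 120 mm high that carries the sloping grey shelf. Origin: centre of its footprint on the bench; x points horizontally from the low edge towards the high edge of the shelf, z up.
- shelf: Its flat grey shelf, 160 (up the slope) x 150 x 6 mm, rising at 30 degrees away from the robot; no side walls. On its low edge a stop wall 6 mm thick, 34 mm high, square to it. Origin: on the upper face at the middle of the foot of the stop's inner face, 35 mm above the bench. x up the slope, y across, z square out of the face. A tile let go on it may stay or creep down.
- long_tile_center (a point): Centre of the long white porcelain spotting tile: a flat slab 120 x 60 x 12 mm with two rows of four shallow wells on top; about 0.19 kg. At first it lies flat on the bench, wells up. x along its 120 mm length, y across its 60 mm width, z up out of its welled face.
- short_tile_center (a point): Centre of the short white porcelain spotting tile: a flat slab 85 x 60 x 12 mm with two rows of three shallow wells on top; about 0.135 kg. At first it lies flat on the bench, wells up. x along its 85 mm length, y across its 60 mm width, z up out of its welled face.
- petri_dish: Bystander: closed clear petri dish, 92 mm across, 17 mm high, on the robot's side of the stand. Origin: centre of its underside.
- beaker: Bystander: glass beaker, 68 mm across, 90 mm high, to the right of the stand's rear. Origin: centre of its underside.
- stopper: Bystander: black rubber stopper, 34 mm across, 30 mm high, to the left of the stand's rear. Origin: centre of its underside.
- wash_bottle: Bystander: white plastic wash bottle, 64 mm across, 160 mm high, at the left rear. Origin: centre of its underside.
- plain_tile: Bystander: plain reddish unglazed clay tile, 70 x 70 x 7 mm, no wells; not to be stacked. Origin: centre of its underside.
- spatula: Bystander: flat-bladed spatula, 170 mm long, lying at the right rear. Origin at its underside.
- weight: Bystander: brass weight with a knob, 36 mm across, 48 mm high, at the left rear. Origin: centre of its underside.

How it is judged:
On the way:
1. the long tile lies released on the shelf against the stop, while the short tile is not yet on it (x of long_tile_center in the frame of shelf between 0.056 and 0.066 m and y of long_tile_center in the frame of shelf between -0.035 and 0.035 m and z of long_tile_center in the frame of shelf between 0.0025 and 0.0095 m and angle between the z axis of long_tile_center and the z axis of shelf, either way round below 0.09 rad and angle between the x axis of long_tile_center and the x axis of shelf, either way round below 0.12 rad and angle between long_tile_center's own z axis and vertical below 0.8 rad and linear speed of long_tile below 0.02 m/s and contact force between long_tile and the fingers below 0.1 N and distance between short_tile_center and long_tile_center above 0.06 m), for 0.2 s.
At the end, for the whole second after the job is handed in: Both tiles released and at rest, wells up. Long one flat on the shelf (3.5 mm, 5 degrees), short edge within 6 mm of the stop and square to it within 7 degrees, centre within 35 mm of the shelf's mid-line; short one lies on top of it to the same tolerances (x of long_tile_center in the frame of shelf between 0.056 and 0.066 m and y of long_tile_center in the frame of shelf between -0.035 and 0.035 m and z of long_tile_center in the frame of shelf between 0.0025 and 0.0095 m and angle between the z axis of each of long_tile_center, short_tile_center and the z axis of shelf, either way round below 0.09 rad and angle between the x axis of each of long_tile_center, short_tile_center and the x axis of shelf, either way round below 0.12 rad and angle between each of long_tile_center, short_tile_center's own z axis and vertical below 0.8 rad and linear speed of each of long_tile, short_tile below 0.02 m/s and contact force between each of long_tile, short_tile and the fingers below 0.1 N and x of short_tile_center in the frame of shelf between 0.0385 and 0.0485 m and y of short_tile_center in the frame of shelf between -0.035 and 0.035 m and z of short_tile_center in the frame of shelf between 0.0145 and 0.0215 m); the robot touches nothing.
It fails at once if a tile is dropped (it moves faster than 0.7 m/s, a fall of about 25 mm, while not held by the fingers) ((linear speed of long_tile above 0.7 m/s and contact force between long_tile and the fingers below 0.1 N) or (linear speed of short_tile above 0.7 m/s and contact force between short_tile and the fingers below 0.1 N)).
It fails at once if another loose thing is moved by more than 30 mm (distance of any of beaker, petri_dish, stopper, wash_bottle, plain_tile, spatula, weight from where it was at the start of the episode above 0.03 m).
It also fails if it takes over 64 s, if anything falls off the work surface, if the arm or the gripper's body presses on something with over 40 N, if the wrist force passes 120 N, or if a joint passes its speed limit or range.

## Working session

There is one attempt and no reset: what is moved stays moved. The work goes in short steps, Python scripts to look and compute and a tool call to move; the robot and the scene stay as the last step left them, time stands still between calls to the robot, and variables do not carry over. Pictures are saved under pics/ and viewed, about 8 in all and at most 12, crops included, and the job is handed in when it is done.

Besides the shell and the picture viewer there is one more tool, called after "Call:" as name(argument=value, ...), one argument or row to a line, values as JSON. drive_tool: Moves the arm, as the interface text tells. Its arguments: {"type":"object","properties":{"targets":{"type":"array"},"newtons":{"type":"number"}},"required":["targets"]}

```bash
mkdir -p pics; ls; python3 - <<'E'
from bench import env
import cv2,numpy as np
s=env.observe();print({k:np.round(v,3) for k,v in s.items()},env.tip_reach)
for n in("scene","top"):
    im=env.read_camera(n);cv2.imwrite(f"pics/{n}0.png",im[:,:,::-1])
    i=env.camera_info(n);print(n,i)
    for t in("drainer","shelf","long_tile_center","short_tile_center","petri_dish","beaker","plain_tile","stopper","weight"):
        print(t,[(np.round(d["centre"],1),round(d["confidence"],2)) for d in env.landmark_of(t,n)[:2]])
print(env.camera_info("wrist"),env.observe()["time_s"])
E
```

```text
pics
{'time_s': np.float64(0.0), 'qpos': array([-1.109,  0.322, -0.07 ,  1.452,  0.023,  1.371, -0.057]), 'qvel': array([-0.   ,  0.   ,  0.   , -0.001,  0.001, -0.001,  0.   ]), 'tau': array([ 0.0000e+00, -4.9358e+01, -3.8200e-01, -3.1434e+01,  1.3000e-02,
        1.1000e-02, -0.0000e+00]), 'tcp_pos': array([0.281, 0.585, 0.252]), 'orientation': array([-0.   ,  0.222,  0.975, -0.001]), 'ft_force': array([ 0.206, -0.676, -0.88 ]), 'torque': array([ 0.01 , -0.002, -0.013]), 'grip_width': np.float64(1.0)} 0.022
scene {'fx': 471.3895183686242, 'fy': 471.3895183686242, 'cx': 314.31106231797025, 'cy': 237.57751796016228, 'dist_coeffs': array([-0.09207265,  0.        ,  0.        ,  0.        ,  0.        ]), 'T': array([[-0.48300622,  0.73154496, -0.48119327,  1.0260252 ],
       [ 0.87552191,  0.41158499, -0.25309915,  0.29943654],
       [ 0.01289852, -0.54354372, -0.83928175,  0.91071743],
       [ 0.        ,  0.        ,  0.        ,  1.        ]])}
drainer [(array([268.9, 260.2]), 0.91), (array([346.3, 354.4]), 0.27)]
shelf [(array([291.7, 231.6]), 0.58)]
long_tile_center [(array([2
[... 1139 characters left out ...]
ay([474.5, 180.2]), 0.45)]
plain_tile [(array([394.9, 316.2]), 0.68)]
stopper [(array([260.2, 172. ]), 0.62)]
weight [(array([230.7, 166.6]), 0.56)]
{'fx': 360.10954133136056, 'fy': 360.10954133136056, 'cx': 323.117893535633, 'cy': 238.2029507597762, 'dist_coeffs': array([-0.0250703,  0.       ,  0.       ,  0.       ,  0.       ]), 'tool_from_camera': array([[ 1.51924331e-04, -9.58196509e-01, -2.86110865e-01,
         7.21873891e-02],
       [ 9.99999888e-01,  2.73824180e-04, -3.86049859e-04,
         9.96671692e-05],
       [ 4.48255700e-04, -2.86110775e-01,  9.58196443e-01,
        -1.21122658e-01],
       [ 0.00000000e+00,  0.00000000e+00,  0.00000000e+00,
         1.00000000e+00]])} 1.0
```

View pics/top0.png

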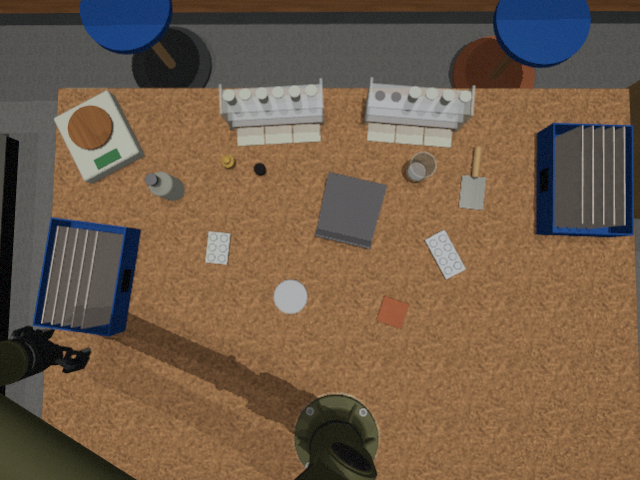

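View pics/scene0.png

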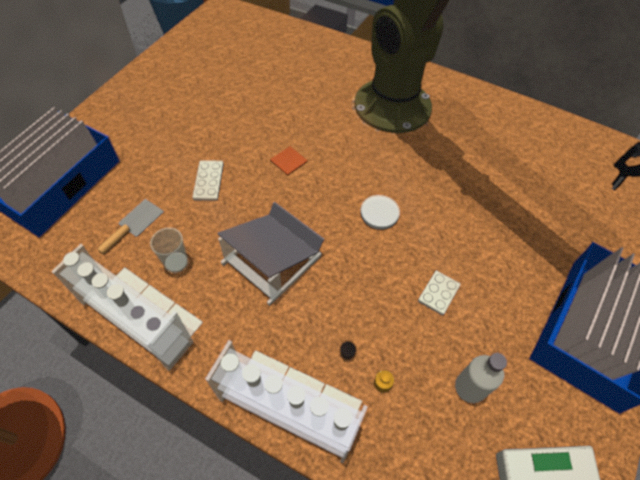

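```bash
cat > h.py <<'E'
from bench import env
import cv2,numpy as np
from scipy.spatial.transform import Rotation as R
def campose(n):
    i=env.camera_info(n);K=np.array([[i["fx"],0,i["cx"]],[0,i["fy"],i["cy"]],[0,0,1]])
    if n=="wrist":
        s=env.observe();T=np.eye(4);q=s["orientation"];T[:3,:3]=R.from_quat([q[1],q[2],q[3],q[0]]).as_matrix();T[:3,3]=s["tcp_pos"];T=T@i["tool_from_camera"]
    else:T=i["T"]
    return K,np.array(i["dist_coeffs"]),T
def unproj(n,uv,z,c=None):
    K,d,T=c or campose(n)
    p=cv2.undistortPoints(np.array(uv,float).reshape(-1,1,2),K,d)[:,0]
    r=np.c_[p,np.ones(len(p))]@T[:3,:3].T
    o=T[:3,3];return o+r*((np.asarray(z)-o[2])/r[:,2])[:,None]
def proj(n,P,c=None):
    K,d,T=c or campose(n);M=np.linalg.inv(T)
    return cv2.projectPoints(np.array(P,float),cv2.Rodrigues(M[:3,:3])[0],M[:3,3],K,d)[0][:,0]
def triang(ab):
    A=np.zeros((3,3));b=np.zeros(3)
    for n,uv in ab:
        K,d,T=campose(n);p=cv2.undistortPoints(np.array(uv,float).reshape(1,1,2),K,d)[0,0]
        r=T[:3,:3]@[p[0],p[1],1];r/=np.linalg.norm(r);P=np.eye(3)-np.outer(r,r);A+=P;b+=P@T[:3,3]
    return np.linalg.solve(A,b)
E
python3 - <<'E'
from h import *
for t,uv,uv2 in(("long",(443.9,253.4),(207.9,180.8)),("short",(218.2,245.8),(440,289.9))):
    print(t,unproj("top",[uv],.012)[0].round(4),unproj("scene",[uv2],.012)[0].round(4),triang([("top",uv),("scene",uv2)]).round(4))
print(triang([("top",(344.8,234.2)),("scene",(291.7,231.6))]),unproj("top",[(344.8,234.2)],.035),unproj("top",[(347.5,207.7)],0),unproj("scene",[(268.9,260.2)],0))
print(unproj("top",[(289.4,297.5),(394.9,316.2),(415,171.5)],0).round(3))
for t in("long_tile_center","short_tile_center","shelf","drainer"):
    d=env.silhouettes(t,"top")
    if d:
        c=cv2.findContours(d[0]["region"].astype(np.uint8),0,2)[0];c=max(c,key=cv2.contourArea);b=cv2.minAreaRect(c);print(t,d[0]["confidence"],b,unproj("top",cv2.boxPoints(b),.012).round(4).tolist())
E
```

```text
long [ 0.4878 -0.2852  0.012 ] [ 0.4933 -0.2815  0.012 ] [ 0.488  -0.2874  0.0029]
short [0.503  0.3242 0.012 ] [0.4956 0.3277 0.012 ] [0.5018 0.3249 0.0203]
[ 0.53530381 -0.01755118  0.03490048] [[ 0.53593786 -0.0187511   0.035     ]] [[ 0.61087934 -0.02683583  0.        ]] [[ 6.06239454e-01 -3.44839822e-02 -1.11022302e-16]]
[[ 0.365  0.129  0.   ]
 [ 0.318 -0.156  0.   ]
 [ 0.712 -0.211  0.   ]]
long_tile_center 0.77 ((443.52630615234375, 254.18235778808594), (46.025848388671875, 24.114770889282227), 61.821407318115234) [[0.5244, -0.2271, 0.012], [0.5556, -0.2841, 0.012], [0.4473, -0.3409, 0.012], [0.4164, -0.2842, 0.012]]
short_tile_center 0.82 ((217.6598358154297, 246.7418212890625), (23.720361709594727, 32.321258544921875), 5.194429397583008) [[0.4593, 0.3609, 0.012], [0.547, 0.3552, 0.012], [0.5417, 0.2902, 0.012], [0.4542, 0.2963, 0.012]]
shelf 0.87 ((349.6910095214844, 209.505615234375), (59.587772369384766, 65.73393249511719), 12.994616508483887) [[0.5349, 0.0658, 0.012], [0.7105, 0.0272, 0.012], [0.6744, -0.1308, 0.012], [0.5, -0.0911, 0.012]]
drainer 0.55 ((349.806884765625, 209.6888427734375), (59.56071472167969, 66.77014923095703), 13.172553062438965) [[0.5334, 0.066, 0.012], [0.7116, 0.0262, 0.012], [0.675, -0.1316, 0.012], [0.498, -0.0907, 0.012]]
```

Top picture: shelf at about (350,210), with its stop on the robot side at about (345,238). The long tile is at (445,254), the short tile at (218,248), the dish at (290,297) and the plain tile at (393,312). The networks agree with this. Next I move over the stand for a wrist look.

Call:
drive_tool(
  targets=[
    [0,0,-6.3,1.1,-2.7,0.5,1],
    [0,0,-6.3,1.1,-2.7,0.5,1],
    [0,0,-6.3,1.1,-2.7,0.5,1],
    [0,0,-6.3,1.1,-2.7,0.5,1],
    [0,0,-6.3,1.1,-2.7,0.5,1],
    [0,0,-6.3,1.1,-2.7,0.5,1],
    [0,0,-6.3,1.1,-2.7,0.5,1],
    [0,0,-6.3,1.1,-2.7,0.5,1],
    [0,0,-6.3,1.1,-2.7,0.5,1],
    [0,0,-6.3,1.1,-2.7,0.5,1],
    [0,0,-6.3,1.1,-2.7,0.5,1],
    [0,0,-6.3,1.1,-2.7,0.5,1],
    [0,0,-6.3,1.1,-2.7,0.5,1],
    [0,0,-6.3,1.1,-2.7,0.5,1],
    [0,0,-6.3,1.1,-2.7,0.5,1],
    [0,0,-6.3,1.1,-2.7,0.5,1],
    [0,0,-6.3,1.1,-2.7,0.5,1],
    [0,0,-6.3,1.1,-2.7,0.5,1],
    [0,0,-6.3,1.1,-2.7,0.5,1],
    [0,0,-6.3,1.1,-2.7,0.5,1],
  ],
  newtons=40,
)

```text
time_s: 3.2
tcp_pos: [0.5017, 0.0447, 0.3538]
orientation: [-0.0, 0.97, 0.243, 0.0]
ft_force: [-0.1, 0.2, -0.6]
grip_width: 1.003
```

Call:
drive_tool(
  targets=[
    [0,0,0,0,0,0,1],
    [0,0,0,0,0,0,1],
    [0,0,0,0,0,0,1],
  ],
)

```text
time_s: 3.5
tcp_pos: [0.5011, 0.0471, 0.3532]
orientation: [-0.0, 0.969, 0.246, -0.0]
ft_force: [0.6, -1.0, 0.0]
grip_width: 0.996
```

```bash
python3 - <<'E'
from h import *
n="wrist";c=campose(n);im=env.read_camera(n);cv2.imwrite("pics/w1.png",im[:,:,::-1])
s=env.observe();print(s["tcp_pos"].round(4),c[2].round(3).tolist(),s["ft_force"])
for t,z in(("long_tile_center",.012),("short_tile_center",.012),("shelf",.035),("drainer",0),("petri_dish",0)):
    l=env.landmark_of(t,n);print(t,[(np.round(d["centre"],1),round(d["confidence"],2),unproj(n,[d["centre"]],z,c)[0].round(4)) for d in l[:2]])
E
```

```text
[0.5011 0.0472 0.3531] [[0.477, -0.842, -0.252, 0.566], [-0.879, -0.457, -0.136, 0.082], [-0.001, 0.287, -0.958, 0.474], [0.0, 0.0, 0.0, 1.0]] [-0.02087558  0.16988288  0.00569214]
long_tile_center [(array([520. , 309.8]), 0.77, array([ 0.4847, -0.2843,  0.012 ]))]
short_tile_center [(array([122.6,  77.8]), 0.85, array([0.5057, 0.3221, 0.012 ]))]
shelf [(array([383.2, 192.6]), 0.57, array([ 0.5367, -0.0179,  0.035 ]))]
drainer [(array([414.5, 151.8]), 0.93, array([ 0.5989, -0.0339,  0.    ]))]
petri_dish [(array([227.6, 242.5]), 0.63, array([0.3724, 0.1271, 0.    ]))]
```

View pics/w1.png

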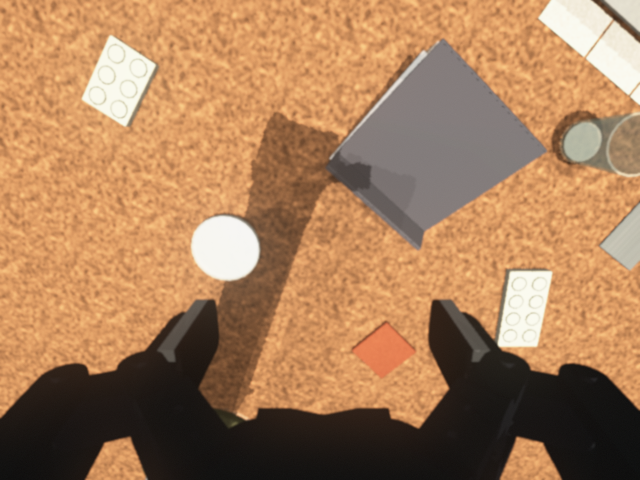

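The wrist view shows the shelf's high corners at (443,41) and (546,150), and the stop's outer top corners at about (328,168) and (418,248). The long tile is at (525,308) and the short one at (120,80). I'll fit the shelf pose and refine the tiles from thresholded blobs.

```bash
cat > shelf.py <<'E'
from h import *
from scipy.optimize import least_squares
def Tshelf(x,y,yaw,z=.035):
    T=np.eye(4);T[:3,:3]=(R.from_euler('z',yaw)*R.from_euler('y',-np.pi/6)).as_matrix();T[:3,3]=x,y,z;return T
Q=np.array([[.16,.075,0],[.16,-.075,0],[-.006,.075,.034],[-.006,-.075,.034]])
E
python3 - <<'E'
from shelf import *
cw=campose("wrist");ct=campose("top")
W=np.array([[443,41],[546,150],[328,168],[418,248]]);Tp=np.array([[328,173],[386,184],[317,236],[370,247]])
P=lambda v:Q@Tshelf(*v)[:3,:3].T+Tshelf(*v)[:3,3]
f=lambda v:np.r_[(proj("wrist",P(v),cw)-W).ravel(),1*(proj("top",P(v),ct)-Tp).ravel()]
for g in(f,lambda v:f(v)[:8],lambda v:f(v)[8:]):
    r=least_squares(g,[.536,-.018,-.22],loss="soft_l1");print(r.x.round(4),np.degrees(r.x[2]).round(1),r.fun.round(1))
im=cv2.imread("pics/w1.png")
for cen,L in(((522,308),120),((120,80),85)):
    m=np.zeros(im.shape[:2],np.uint8);u,v=cen;sl=np.s_[max(0,v-55):v+55,max(0,u-50):u+50]
    hsv=cv2.cvtColor(im,cv2.COLOR_BGR2HSV);m[sl]=((hsv[sl][...,1]<70)&(hsv[sl][...,2]>140)).astype(np.uint8)
    c=max(cv2.findContours(m,0,2)[0],key=cv2.contourArea)
    w=unproj("wrist",c[:,0].astype(float),.012,cw)[:,:2];b=cv2.minAreaRect((w*1000).astype(np.float32));print(b,cv2.boxPoints(b).round(1).tolist())
E
```

```text
[ 0.5365 -0.0183 -0.2171] -12.4 [-1.  -2.9  1.9  0.2 -3.2  0.2  0.4  2.4  0.6 -1.6  1.4  0.5 -2.2 -0.7
  1.4  1.2]
[ 0.5366 -0.0184 -0.2199] -12.6 [-0.3 -2.8  2.2  0.6 -2.9  0.   0.4  2.5]
[ 0.5358 -0.0188 -0.1943] -11.1 [-0.6 -1.   0.6 -0.2 -1.9  0.2  1.9  0.9]
((487.3887023925781, -289.0909118652344), (121.55464172363281, 61.955039978027344), 28.226003646850586) [[419.20001220703125, -290.5], [448.5, -345.1000061035156], [555.5999755859375, -287.6000061035156], [526.2999877929688, -233.10000610351562]]
((499.3993835449219, 323.97772216796875), (62.835350036621094, 85.59739685058594), 85.10224914550781) [[454.1000061035156, 296.29998779296875], [539.4000244140625, 289.0], [544.7000122070312, 351.6000061035156], [459.3999938964844, 358.8999938964844]]
```

Call:
drive_tool(
  targets=[
    [0,0,0,-0.2,-3.4,-0.5,1],
    [0,0,0,-0.2,-3.4,-0.5,1],
    [0,0,0,-0.2,-3.4,-0.5,1],
    [0,0,0,-0.2,-3.4,-0.5,1],
    [0,0,0,-0.2,-3.3,-1,1],
    [0,0,0,-0.2,-3.3,-2,1],
    [0,0,0,-0.1,-3.3,-3,1],
    [0,0,0,-0.1,-3.3,-4,1],
    [0,0,0,0,-3.3,-4,1],
    [0,0,0,0,-3.3,-4,1],
    [0,0,0,0,0,-1.3,1],
    [0,0,0,0,0,0,1],
    [0,0,0,0,0,0,1],
    [0,0,0,0,0,0,1],
  ],
)

```text
time_s: 5.2
tcp_pos: [0.4892, -0.2836, 0.1464]
orientation: [0.0, 0.969, 0.246, 0.002]
ft_force: [0.8, 0.1, -0.4]
grip_width: 0.998
```

```bash
cat > tile.py <<'E'
from h import *
def tile(name,thr=60,save=None,z=.012):
    n="wrist";c=campose(n);im=env.read_camera(n)[:,:,::-1].copy()
    if save:cv2.imwrite(save,im)
    hsv=cv2.cvtColor(im,cv2.COLOR_BGR2HSV);m=((hsv[...,1]<thr)&(hsv[...,2]>130)).astype(np.uint8)
    for d in env.landmark_of(name,n)[:1]:print("net",d["confidence"],d["centre"],unproj(n,[d["centre"]],z,c)[0].round(4))
    s=env.observe();q=s["orientation"];print("tcp",s["tcp_pos"].round(4),"q",q.round(3),"toolx az",R.from_quat(np.roll(q,-1)).as_matrix()[:,0].round(3))
    for k in sorted(cv2.findContours(m,0,2)[0],key=cv2.contourArea)[-3:]:
        w=unproj(n,k[:,0].astype(float),z,c)[:,:2];print([np.round(v,1) for v in cv2.minAreaRect((w*1000).astype(np.float32))])
E
python3 -c "
from tile import *
tile('long_tile_center',save='pics/w2.png')"
```

```text
net 0.96 [326.2, 238.3] [ 0.4881 -0.2876  0.012 ]
tcp [ 0.4889 -0.2837  0.1463] q [0.    0.969 0.246 0.002] toolx az [0.879 0.477 0.003]
[array([535.7, -88.7]), array([ 7.6, 58.8]), np.float64(77.1)]
[array([ 487.6, -289.1]), array([119.1,  59.4]), np.float64(28.3)]
[array([ 653.1, -361.6]), array([62.6, 86.7]), np.float64(83.7)]
```

View pics/w2.png

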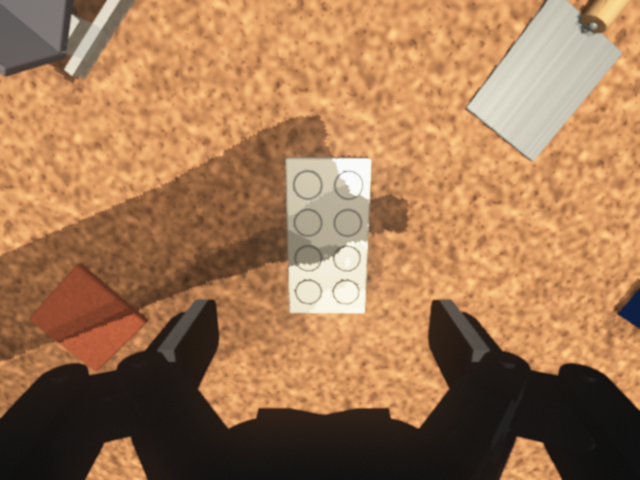

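Tile centre is at about (0.4878, -0.2885), azimuth 28.3°, and the measured size of 119x59 mm is right. I'll centre over it and lower in stages with the jaws at about 68 mm.

Call:
drive_tool(
  targets=[
    [0,0,0,-0.1,-0.5,-2,0.6],
    [0,0,0,0,0,-2,0.6],
    [0,0,0,0,0,-2,0.6],
    [0,0,0,0,0,-2,0.6],
    [0,0,0,0,0,-2,0.6],
    [0,0,0,0,0,-1,0.6],
    [0,0,0,0,0,-1,0.6],
    [0,0,0,0,0,0,0.6],
    [0,0,0,0,0,0,0.6],
    [0,0,0,0,0,0,0.6],
  ],
)

```text
time_s: 6.3
tcp_pos: [0.4872, -0.2899, 0.0256]
orientation: [0.001, 0.97, 0.245, 0.001]
ft_force: [-0.0, 0.2, 0.1]
grip_width: 0.8
```

Call:
drive_tool(
  targets=[
    [0,0,0,0,0,-0.2,0.6],
    [0,0,0,0,0,-0.2,0.6],
    [0,0,0,0,0,0,0.6],
    [0,0,0,0,0,0,0.6],
  ],
)

```text
time_s: 6.7
tcp_pos: [0.4865, -0.2895, 0.0206]
orientation: [0.0, 0.97, 0.245, -0.0]
ft_force: [-0.7, 0.2, -0.5]
grip_width: 0.8
```

No contact yet; lower further in small steps.

Call:
drive_tool(
  targets=[
    [0,0,0,0,0,-0.1,0.6],
    [0,0,0,0,0,-0.1,0.6],
    [0,0,0,0,0,0,0.6],
    [0,0,0,0,0,0,0.6],
  ],
)

```text
time_s: 7.1
tcp_pos: [0.4865, -0.2895, 0.0186]
orientation: [0.0, 0.97, 0.245, -0.0]
ft_force: [0.2, -0.5, -0.1]
grip_width: 0.802
```

Call:
drive_tool(
  targets=[
    [0,0,0,0,0,-0.1,0.6],
    [0,0,0,0,0,-0.1,0.6],
    [0,0,0,0,0,0,0.6],
    [0,0,0,0,0,0,0.6],
  ],
)

```text
time_s: 7.5
tcp_pos: [0.4865, -0.2895, 0.0166]
orientation: [0.0, 0.97, 0.245, -0.0]
ft_force: [0.2, -0.7, 0.1]
grip_width: 0.8
```

Call:
drive_tool(
  targets=[
    [0,0,0,0,0,0,-1],
    [0,0,0,0,0,0,-1],
    [0,0,0,0,0,0,-1],
    [0,0,0,0,0,0,-1],
    [0,0,0,0,0,0,-1],
    [0,0,0,0,0,0,-1],
  ],
  newtons=40,
)

```text
time_s: 8.1
tcp_pos: [0.487, -0.2901, 0.0174]
orientation: [0.0, 0.97, 0.245, 0.0]
ft_force: [-0.5, -0.8, 6.0]
grip_width: 0.691
```

Call:
drive_tool(
  targets=[
    [0,0,0,0,0,1,-1],
    [0,0,0,0,0,2,-1],
    [0,0,0,0,0,3,-1],
    [0,0,0,0,0,4,-1],
    [0,0,0,0,0,4,-1],
    [0,0,0,0,0,4,-1],
    [0,0,0,0,0,2,-1],
    [0,0,0,0,0,0,-1],
    [0,0,0,0,0,0,-1],
    [0,0,0,0,0,0,-1],
  ],
)

```text
time_s: 9.1
tcp_pos: [0.4855, -0.2887, 0.2148]
orientation: [-0.001, 0.97, 0.245, -0.001]
ft_force: [0.0, 0.3, -1.2]
grip_width: 0.689
```

```bash
cat > grip.py <<'E'
from shelf import *
def grip(save,col):
    "tile in the hand seen by the wrist camera; tool-frame positions on the plane z_tool=col"
    i=env.camera_info("wrist");K,d,_=campose("wrist");T=i["tool_from_camera"]
    im=env.read_camera("wrist")[:,:,::-1].copy();cv2.imwrite(save,im)
    s=env.observe();print(s["tcp_pos"].round(4),s["orientation"].round(4),s["grip_width"],s["ft_force"].round(2))
    hsv=cv2.cvtColor(im,cv2.COLOR_BGR2HSV);m=((hsv[...,1]<60)&(hsv[...,2]>130)).astype(np.uint8)
    for k in sorted(cv2.findContours(m,0,2)[0],key=cv2.contourArea)[-3:]:
        print([np.round(v,1) for v in cv2.minAreaRect((unproj("wrist",k[:,0].astype(float),col,(K,d,T))[:,:2]*1000).astype(np.float32))],cv2.boundingRect(k))
E
python3 -c "
from grip import *
grip('pics/g1.png',.003)"
```

```text
[ 0.4855 -0.2889  0.2147] [-9.000e-04  9.696e-01  2.448e-01 -1.500e-03] 0.6868476051757837 [-0.73  0.51 -0.91]
[array([104. , -71.7]), array([16.7, 25.7]), np.float64(1.2)] (47, 0, 83, 60)
[array([88.7, 56.2]), array([33.5, 24.2]), np.float64(34.8)] (436, 11, 123, 136)
[array([9.5, 0.6]), array([104.6,  58.3]), np.float64(0.1)] (239, 166, 170, 251)
```

View pics/g1.png

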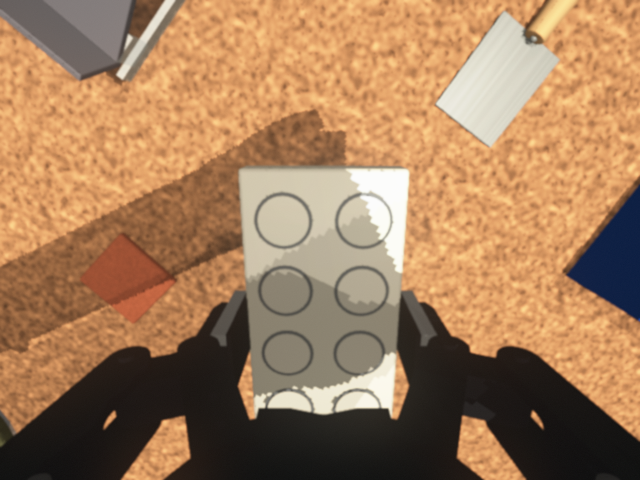

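Grasp is good: width 0.687, about 58.4 mm, and the tile is square in the jaws. Next I compute the hover pose over the shelf.

```bash
cat > go.py <<'E'
from shelf import *
S=(.5365,-.0185,np.radians(-12.4))
def tgt(p,flip,tile):
    "p: tile centre in shelf frame; flip: tool x down the slope; tile: tile centre in tool frame"
    T=Tshelf(*S);a=-1 if flip else 1
    Rt=T[:3,:3]@np.diag([a,-a,-1.]);return T[:3,:3]@p+T[:3,3]-Rt@tile,Rt
def go(p,flip,tile):
    t,Rt=tgt(np.array(p),flip,np.array(tile));s=env.observe();R0=R.from_quat(np.roll(s["orientation"],-1))
    print("tcp",s["tcp_pos"].round(4),"f",s["ft_force"].round(1),"target",t.round(4),"shift cm",(100*(t-s["tcp_pos"])).round(2),"turn deg",np.degrees((R.from_matrix(Rt)*R0.inv()).as_rotvec()).round(2))
    T=Tshelf(*S);Rt0=R0.as_matrix();print("tile in shelf now",(T[:3,:3].T@(s["tcp_pos"]+Rt0@np.array(tile)-T[:3,3])).round(4))
E
python3 -c "
from go import *
go((.068,0,.06),0,(.0015,0,.0114))
print((Tshelf(*S)[:3,:3]*100).round(3))"
```

```text
tcp [ 0.4855 -0.2889  0.2147] f [-0.7  0.5 -0.9] target [ 0.5579 -0.0232  0.1301] shift cm [ 7.24 26.57 -8.46] turn deg [  4.13 -30.49 -39.82]
tile in shelf now [ 0.0923 -0.274   0.1411]
[[ 84.582  21.474 -48.834]
 [-18.597  97.667  10.737]
 [ 50.     -0.     86.603]]
```

Call:
drive_tool(
  targets=[
    [0.34,-2.54,-3.32,0.6,2.2,0,-1],
    [0.34,-2.54,-3.32,0.6,2.2,0,-1],
    [0.34,-2.54,-3.32,0.6,2.2,0,-1],
    [0.34,-2.54,-3.32,0.6,2.2,0,-1],
    [0.34,-2.54,-3.32,0.6,2.2,0,-1],
    [0.34,-2.54,-3.32,0.6,2.2,0,-1],
    [0.34,-2.54,-3.32,0.6,2.2,0,-1],
    [0.34,-2.54,-3.32,0.6,2.2,0,-1],
    [0.34,-2.54,-3.32,0.6,2.2,0,-1],
    [0.34,-2.54,-3.32,0.6,2.2,0,-1],
    [0.34,-2.54,-3.32,0.6,2.2,0,-1],
    [0.34,-2.54,-3.32,0.6,2.2,0,-1],
    [0,0,0,0,0,-2,-1],
    [0,0,0,0,0,-2,-1],
    [0,0,0,0,0,-2,-1],
    [0,0,0,0,0,0,-1],
    [0,0,0,0,0,0,-1],
    [0,0,0,0,0,0,-1],
  ],
)

```text
time_s: 10.95
tcp_pos: [0.5591, -0.0256, 0.1575]
orientation: [0.03, 0.96, -0.105, 0.259]
ft_force: [0.0, 0.8, -1.1]
grip_width: 0.692
```

```bash
python3 -c "
from go import *
im=env.read_camera('scene');cv2.imwrite('pics/s1.png',cv2.resize(im[140:340,160:410,::-1],None,fx=3,fy=3))
cv2.imwrite('pics/w3.png',env.read_camera('wrist')[:,:,::-1])
go((.067,0,.03),0,(.0015,0,.0114))"
```

```text
tcp [ 0.5592 -0.0255  0.1579] f [-0.2 -0.9 -1.8] target [ 0.5717 -0.0262  0.1036] shift cm [ 1.25 -0.08 -5.43] turn deg [0.16 0.18 0.11]
tile in shelf now [ 0.0835 -0.002   0.0832]
```

View pics/s1.png

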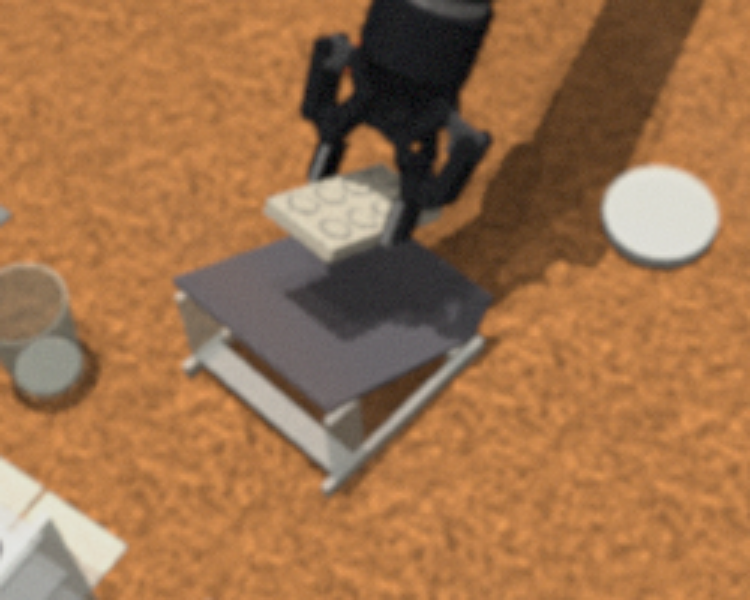

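View pics/w3.png

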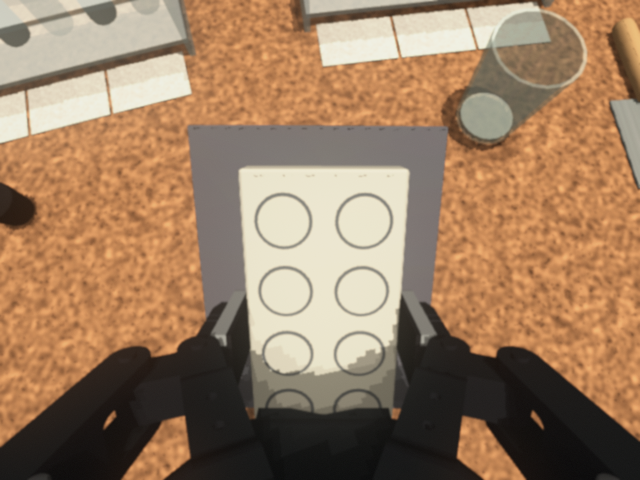

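Tile parallel to the shelf: the high edge is level at row 127, columns 190–446. I'll check the fit against those corners.

```bash
python3 -c "
from go import *
c=campose('wrist');T=Tshelf(*S)
print(proj('wrist',Q[:2]@T[:3,:3].T+T[:3,3],c).round(1))
M=np.linalg.inv(T)
k=cv2.undistortPoints(np.array([[[190,127.]],[[446,127.]]]),c[0],c[1])[:,0]
for p in k:
    o=(M@c[2])[:3,3];r=(M@c[2])[:3,:3]@[*p,1];print((o-r*o[2]/r[2]).round(4))
"
```

```text
[[188.2 124. ]
 [449.6 123.9]]
[0.1584 0.0741 0.    ]
[ 0.1583 -0.0731  0.    ]
```

Call:
drive_tool(
  targets=[
    [0,0,0,0.3,0,-1.3,-1],
    [0,0,0,0.3,0,-1.3,-1],
    [0,0,0,0.3,0,-1.3,-1],
    [0.16,0.18,0.11,0.3,-0.1,-1.5,-1],
    [0,0,0,0.5,-0.1,-0.85,-1],
    [0,0,0,0.25,-0.05,-0.45,-1],
    [0,0,0,0,0,0,-1],
    [0,0,0,0,0,0,-1],
    [0,0,0,0,0,0,-1],
  ],
)

```text
time_s: 11.95
tcp_pos: [0.5784, -0.0279, 0.0904]
orientation: [0.028, 0.96, -0.104, 0.257]
ft_force: [-0.1, 0.6, -1.0]
grip_width: 0.687
```

```bash
python3 -c "
from go import *
go((.066,0,.0065),0,(.0015,0,.0114))"
```

```text
tcp [ 0.5784 -0.0279  0.0904] f [-0.1  0.6 -1. ] target [ 0.5823 -0.0286  0.0828] shift cm [ 0.39 -0.07 -0.77] turn deg [ 0.01 -0.03 -0.01]
tile in shelf now [ 0.0664 -0.0002  0.0151]
```

Call:
drive_tool(
  targets=[
    [0,0,0,0.1,0,-0.17,-1],
    [0,0,0,0.1,0,-0.17,-1],
    [0,0,0,0.1,0,-0.17,-1],
    [0,0,0,0.05,0,-0.09,-1],
    [0,0,0,0,0,0,-1],
    [0,0,0,0,0,0,-1],
  ],
)

```text
time_s: 12.55
tcp_pos: [0.5815, -0.028, 0.0835]
orientation: [0.028, 0.961, -0.104, 0.256]
ft_force: [-0.6, 0.4, -1.0]
grip_width: 0.694
```

Call:
drive_tool(
  targets=[
    [0,0,0,0.05,0,-0.09,-1],
    [0,0,0,0,0,0,-1],
    [0,0,0,0,0,0,-1],
  ],
)

```text
time_s: 12.85
tcp_pos: [0.582, -0.0281, 0.083]
orientation: [0.028, 0.96, -0.104, 0.257]
ft_force: [-3.1, 0.4, 2.9]
grip_width: 0.692
```

Call:
drive_tool(
  targets=[
    [0,0,0,0.05,0,-0.09,-1],
    [0,0,0,0,0,0,-1],
    [0,0,0,0,0,0,-1],
  ],
)

```text
time_s: 13.15
tcp_pos: [0.5821, -0.0281, 0.0829]
orientation: [0.028, 0.961, -0.104, 0.256]
ft_force: [-15.4, 1.6, 17.8]
grip_width: 0.691
```

Call:
drive_tool(
  targets=[
    [0,0,0,-0.07,0.01,0.12,-1],
    [0,0,0,-0.17,0.04,-0.1,-1],
    [0,0,0,-0.17,0.04,-0.1,-1],
    [0,0,0,0,0,0,-1],
    [0,0,0,0,0,0,-1],
  ],
)

```text
time_s: 13.65
tcp_pos: [0.578, -0.0271, 0.0806]
orientation: [0.028, 0.961, -0.104, 0.256]
ft_force: [-1.8, 1.5, 0.3]
grip_width: 0.692
```

Call:
drive_tool(
  targets=[
    [0,0,0,-0.08,0.02,-0.05,-1],
    [0,0,0,0,0,0,-1],
    [0,0,0,0,0,0,-1],
  ],
)

```text
time_s: 13.95
tcp_pos: [0.5776, -0.027, 0.0804]
orientation: [0.028, 0.961, -0.104, 0.256]
ft_force: [0.2, -0.1, -0.7]
grip_width: 0.693
```

Call:
drive_tool(
  targets=[
    [0,0,0,-0.08,0.02,-0.05,-1],
    [0,0,0,0,0,0,-1],
    [0,0,0,0,0,0,-1],
  ],
)

```text
time_s: 14.25
tcp_pos: [0.5769, -0.0267, 0.0801]
orientation: [0.028, 0.96, -0.104, 0.257]
ft_force: [-0.3, -0.3, -1.2]
grip_width: 0.689
```

```bash
python3 -c "
from go import *
go((.06,0,.006),0,(.0015,0,.0114))"
```

```text
tcp [ 0.5769 -0.0267  0.0801] f [-0.3 -0.3 -1.2] target [ 0.5775 -0.0275  0.0793] shift cm [ 0.06 -0.08 -0.08] turn deg [ 0.02 -0.1  -0.01]
tile in shelf now [0.0597 0.0006 0.0071]
```

Call:
drive_tool(
  targets=[
    [0,0,0,-0.08,0.02,-0.05,-1],
    [0,0,0,0,0,0,-1],
    [0,0,0,0,0,0,-1],
  ],
)

```text
time_s: 14.55
tcp_pos: [0.5767, -0.0267, 0.0802]
orientation: [0.028, 0.96, -0.104, 0.257]
ft_force: [2.1, -1.4, 0.6]
grip_width: 0.691
```

Call:
drive_tool(
  targets=[
    [0,0,0,-0.08,0.02,-0.05,-1],
    [0,0,0,0,0,0,-1],
    [0,0,0,0,0,0,-1],
  ],
)

```text
time_s: 14.85
tcp_pos: [0.5766, -0.0267, 0.0803]
orientation: [0.028, 0.96, -0.104, 0.258]
ft_force: [4.7, -3.1, 0.0]
grip_width: 0.688
```

Call:
drive_tool(
  targets=[
    [0,0,0,-0.08,0.02,-0.05,-1],
    [0,0,0,0,0,0,-1],
    [0,0,0,0,0,0,-1],
  ],
)

```text
time_s: 15.15
tcp_pos: [0.5765, -0.0267, 0.0804]
orientation: [0.028, 0.96, -0.104, 0.259]
ft_force: [5.8, -3.7, 0.4]
grip_width: 0.693
```

Call:
drive_tool(
  targets=[
    [0,0,0,0.17,-0.04,0.1,-1],
    [0,0,0,0.06,-0.01,-0.11,-1],
    [0,0,0,0,0,0,-1],
    [0,0,0,0,0,0,-1],
  ],
)

```text
time_s: 15.55
tcp_pos: [0.5769, -0.0267, 0.0798]
orientation: [0.028, 0.96, -0.104, 0.257]
ft_force: [-8.8, 0.0, 15.8]
grip_width: 0.69
```

Call:
drive_tool(
  targets=[
    [0,0,0,0,0,0,0.5],
    [0,0,0,0,0,0,0.6],
    [0,0,0,0,0,0,0.7],
    [0,0,0,0,0,0,0.7],
    [0,0,0,0,0,0,0.7],
  ],
)

```text
time_s: 16.05
tcp_pos: [0.5764, -0.0266, 0.0781]
orientation: [0.028, 0.961, -0.104, 0.256]
ft_force: [0.4, 0.3, -0.1]
grip_width: 0.85
```

Call:
drive_tool(
  targets=[
    [0,0,0,-0.25,0.05,0.43,0.7],
    [0,0,0,-0.5,0.1,0.87,0.7],
    [0,0,0,-1,0.2,1.73,0.7],
    [0,0,0,-2,0.4,3.46,1],
    [0,0,0,-2,0.4,3.46,1],
    [0,0,0,-2,0.4,3.46,1],
    [0,0,0,0,0,0,1],
    [0,0,0,0,0,0,1],
    [0,0,0,0,0,0,1],
  ],
)

```text
time_s: 16.95
tcp_pos: [0.5109, -0.0155, 0.1928]
orientation: [0.027, 0.96, -0.106, 0.256]
ft_force: [-0.3, -0.8, 0.5]
grip_width: 0.998
```

```bash
cat > chk.py <<'E'
from go import *
def chk(save,z,tl=60):
    c=campose("wrist");T=Tshelf(*S);M=np.linalg.inv(T);im=env.read_camera("wrist")[:,:,::-1].copy();cv2.imwrite(save,im)
    hsv=cv2.cvtColor(im,cv2.COLOR_BGR2HSV);m=((hsv[...,1]<tl)&(hsv[...,2]>130)).astype(np.uint8)
    for k in sorted(cv2.findContours(m,0,2)[0],key=cv2.contourArea)[-3:]:
        w=unproj("wrist",k[:,0].astype(float),z,(c[0],c[1],M@c[2]))[:,:2]
        print([np.round(v,1) for v in cv2.minAreaRect((w*1000).astype(np.float32))],cv2.boundingRect(k))
    print(env.observe()["time_s"],env.observe()["tcp_pos"].round(4),env.observe()["orientation"].round(3))
E
python3 -c "
from chk import *
chk('pics/w4.png',.012)"
```

```text
[array([ 141.4, -200.5]), array([57.7, 41.2]), np.float64(13.4)] (578, 72, 62, 81)
[array([202.7, 148.1]), array([ 42.4, 144.2]), np.float64(11.1)] (0, 0, 203, 76)
[array([78.3,  1.2]), array([142.3, 158.4]), np.float64(89.6)] (212, 88, 212, 216)
17.0 [ 0.5109 -0.0151  0.1926] [ 0.027  0.96  -0.106  0.256]
```

View pics/w4.png

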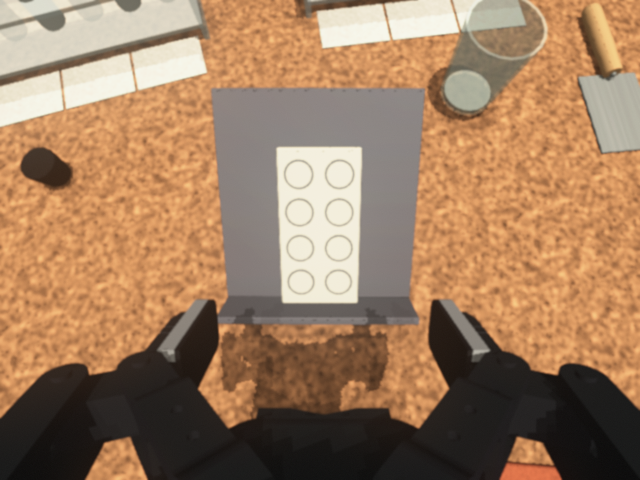

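Picture w4 shows the long tile square, centred and against the stop (tile rows 147–303, stop foot at about row 300). Now the short tile.

```bash
python3 -c "
from go import *
s=env.observe();print(s['qpos'].round(2))
Rt=(R.from_euler('z',-4.9,degrees=True)*R.from_euler('x',180,degrees=True));R0=R.from_quat(np.roll(s['orientation'],-1))
print(np.degrees((Rt*R0.inv()).as_rotvec()).round(2),(np.array([50,32.45,15])-100*s['tcp_pos']).round(2))"
```

```text
[-0.27 -0.27  0.12  2.27  0.34  0.67 -2.16]
[ 4.34 29.52  7.54] [-1.09 33.96 -4.26]
```

Call:
drive_tool(
  targets=[
    [0.36,2.46,0.63,0.2,2.83,0,1],
    [0.36,2.46,0.63,0.2,2.83,0,1],
    [0.36,2.46,0.63,0.2,2.83,0,1],
    [0.36,2.46,0.63,0,2.83,0,1],
    [0.36,2.46,0.63,0,2.83,0,1],
    [0.36,2.46,0.63,0,2.83,0,1],
    [0.36,2.46,0.63,-0.2,2.83,-0.7,1],
    [0.36,2.46,0.63,-0.2,2.83,-0.7,1],
    [0.36,2.46,0.63,-0.2,2.83,-0.7,1],
    [0.36,2.46,0.63,-0.3,2.83,-0.7,1],
    [0.36,2.46,0.63,-0.3,2.83,-0.7,1],
    [0.36,2.46,0.63,-0.3,2.83,-0.7,1],
    [0,0,0,0,0,0,1],
    [0,0,0,0,0,0,1],
    [0,0,0,0,0,0,1],
  ],
)

```text
time_s: 18.5
tcp_pos: [0.5025, 0.3238, 0.1513]
orientation: [0.001, 0.999, -0.043, 0.001]
ft_force: [0.6, -1.1, 0.4]
grip_width: 1.0
```

```bash
python3 -c "
from tile import *
tile('short_tile_center',save='pics/w5.png');s=env.observe();print(s['qpos'].round(2))
Rt=(R.from_euler('z',-4.9,degrees=True)*R.from_euler('x',180,degrees=True));R0=R.from_quat(np.roll(s['orientation'],-1))
print(np.degrees((Rt*R0.inv()).as_rotvec()).round(2))"
```

```text
tcp [0.5027 0.3238 0.1522] q [ 0.     0.999 -0.043  0.002] toolx az [ 0.996 -0.086  0.003]
[array([662.8, 505.3]), array([39.7, 25. ]), np.float64(83.6)]
[array([384.2, 117.5]), array([93.8, 57.8]), np.float64(75.8)]
[array([499.7, 325.9]), array([59.2, 84.3]), np.float64(84.8)]
[-0.53  0.28 -0.11  1.71  0.04  1.15 -2.3 ]
[0.03 0.19 0.02]
```

View pics/w5.png

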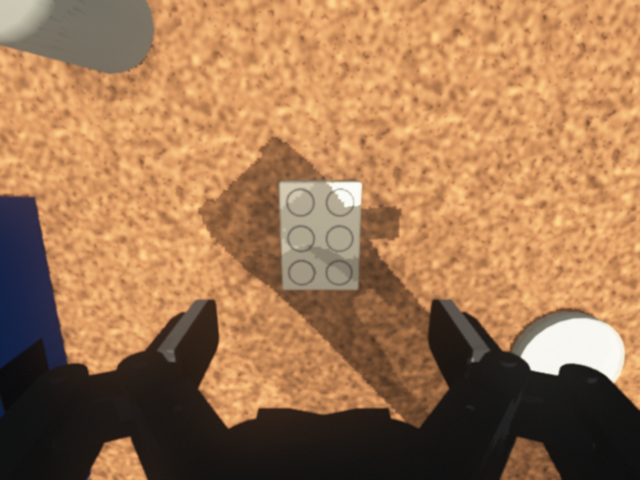

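Short tile at (0.4997, 0.3259), azimuth about -5°, measured 84x59 mm. I descend and grip.

Call:
drive_tool(
  targets=[
    [0,0,0,-0.3,0.2,-2,0.6],
    [0,0,0,0,0,-2,0.6],
    [0,0,0,0,0,-2,0.6],
    [0,0,0,0,0,-2,0.6],
    [0,0,0,0,0,-2,0.6],
    [0,0,0,0,0,-1,0.6],
    [0,0,0,0,0,-1,0.6],
    [0,0,0,0,0,-0.5,0.6],
    [0,0,0,0,0,-0.4,0.6],
    [0,0,0,0,0,0,0.6],
    [0,0,0,0,0,0,0.6],
  ],
)

```text
time_s: 19.7
tcp_pos: [0.4998, 0.3273, 0.0238]
orientation: [-0.001, 0.999, -0.042, 0.002]
ft_force: [0.8, 0.3, 0.4]
grip_width: 0.797
```

Call:
drive_tool(
  targets=[
    [0,0,0,0,0,-0.2,0.6],
    [0,0,0,0,0,0,0.6],
    [0,0,0,0,0,0,0.6],
  ],
)

```text
time_s: 20.0
tcp_pos: [0.4995, 0.327, 0.0214]
orientation: [-0.0, 0.999, -0.042, 0.001]
ft_force: [-0.1, -0.3, -0.1]
grip_width: 0.801
```

Call:
drive_tool(
  targets=[
    [0,0,0,0,-0.1,-0.2,0.6],
    [0,0,0,0,0,-0.15,0.6],
    [0,0,0,0,0,0,0.6],
    [0,0,0,0,0,0,0.6],
  ],
)

```text
time_s: 20.4
tcp_pos: [0.4994, 0.326, 0.0177]
orientation: [-0.0, 0.999, -0.042, 0.001]
ft_force: [0.7, 0.6, -0.5]
grip_width: 0.798
```

Call:
drive_tool(
  targets=[
    [0,0,0,0,0,0,-1],
    [0,0,0,0,0,0,-1],
    [0,0,0,0,0,0,-1],
    [0,0,0,0,0,0,-1],
    [0,0,0,0,0,0,-1],
    [0,0,0,0,0,0,-1],
  ],
  newtons=40,
)

```text
time_s: 21.0
tcp_pos: [0.4997, 0.3262, 0.0181]
orientation: [-0.001, 0.999, -0.042, 0.002]
ft_force: [-0.2, 0.5, 3.3]
grip_width: 0.689
```

Call:
drive_tool(
  targets=[
    [0,0,0,0,0,1,-1],
    [0,0,0,0,0,2,-1],
    [0,0,0,0,0,3,-1],
    [0,0,0,0,0,4,-1],
    [0,0,0,0,0,4,-1],
    [0,0,0,0,0,4,-1],
    [0,0,0,0,0,2,-1],
    [0,0,0,0,0,0,-1],
    [0,0,0,0,0,0,-1],
    [0,0,0,0,0,0,-1],
  ],
)

```text
time_s: 22.0
tcp_pos: [0.4984, 0.3252, 0.2155]
orientation: [0.001, 0.999, -0.042, -0.0]
ft_force: [0.1, 0.7, -1.3]
grip_width: 0.685
```

```bash
python3 -c "
from grip import *
grip('pics/g2.png',.006)
from go import *
go((.053,0,.07),0,(.0015,0,.0115))"
```

```text
[0.4984 0.3252 0.2154] [ 9.000e-04  9.991e-01 -4.230e-02 -3.000e-04] 0.685974966036738 [-0.38  0.28 -1.66]
[array([105. , -76.9]), array([17.1, 35.3]), np.float64(1.2)] (24, 0, 111, 60)
[array([ 2. , 83.3]), array([33.5, 36.6]), np.float64(10.4)] (485, 280, 91, 79)
[array([0.5, 0.3]), array([86.2, 59.3]), np.float64(0.1)] (243, 217, 162, 195)
tcp [0.4984 0.3252 0.2154] f [-0.4  0.3 -1.7] target [ 0.5403 -0.0193  0.1313] shift cm [  4.19 -34.46  -8.41] turn deg [ -4.4  -29.73  -7.35]
tile in shelf now [-0.0104  0.3277  0.201 ]
```

Call:
drive_tool(
  targets=[
    [-0.37,-2.48,-0.61,0.45,-2.87,-0.3,-1],
    [-0.37,-2.48,-0.61,0.45,-2.87,-0.3,-1],
    [-0.37,-2.48,-0.61,0.45,-2.87,-0.3,-1],
    [-0.37,-2.48,-0.61,0.45,-2.87,-0.3,-1],
    [-0.37,-2.48,-0.61,0.45,-2.87,-0.3,-1],
    [-0.37,-2.48,-0.61,0.45,-2.87,-0.3,-1],
    [-0.37,-2.48,-0.61,0.45,-2.87,-0.3,-1],
    [-0.37,-2.48,-0.61,0.35,-2.87,-0.3,-1],
    [-0.37,-2.48,-0.61,0.35,-2.87,-0.3,-1],
    [-0.37,-2.48,-0.61,0.35,-2.87,-0.3,-1],
    [-0.37,-2.48,-0.61,0,-2.87,-0.3,-1],
    [-0.37,-2.48,-0.61,0,-2.87,-0.3,-1],
    [0,0,0,0,0,-1.5,-1],
    [0,0,0,0,0,-1.5,-1],
    [0,0,0,0,0,0,-1],
    [0,0,0,0,0,0,-1],
    [0,0,0,0,0,0,-1],
  ],
)

```text
time_s: 23.75
tcp_pos: [0.5418, -0.0181, 0.1522]
orientation: [0.027, 0.96, -0.103, 0.26]
ft_force: [-0.6, 0.3, -0.3]
grip_width: 0.689
```

```bash
python3 -c "
from go import *
go((.048,0.001,.027),0,(.0003,0,.0121))
cv2.imwrite('pics/w6.png',env.read_camera('wrist')[:,:,::-1]);print(env.observe()['qpos'].round(2))"
```

```text
tcp [ 0.5418 -0.0181  0.1522] f [-0.6  0.3 -0.3] target [ 0.558  -0.0222  0.0927] shift cm [ 1.62 -0.41 -5.95] turn deg [-0.05  0.26 -0.12]
tile in shelf now [0.0634 0.0015 0.0869]
[-0.25 -0.14  0.13  2.26  0.36  0.54 -2.17]
```

View pics/w6.png

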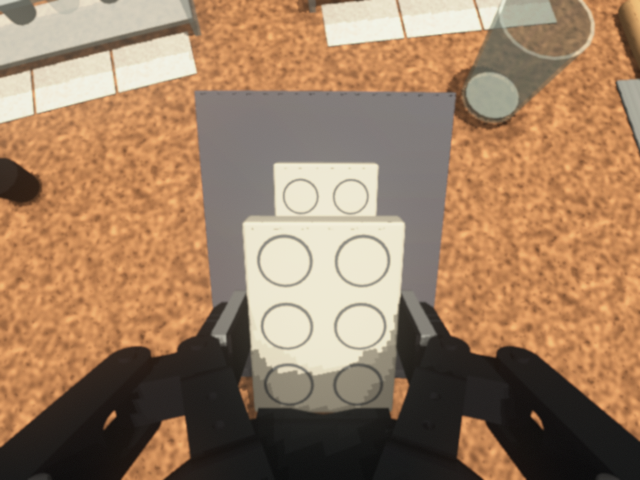

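Short tile is parallel to and centred over the long one. I lower it.

Call:
drive_tool(
  targets=[
    [0,0,0,0.3,-0.1,-1.5,-1],
    [0,0,0,0.4,-0.1,-1.5,-1],
    [0,0.26,-0.12,0.4,-0.1,-1.5,-1],
    [0,0,0,0.4,-0.1,-1,-1],
    [0,0,0,0.1,0,-0.4,-1],
    [0,0,0,0,0,0,-1],
    [0,0,0,0,0,0,-1],
    [0,0,0,0,0,0,-1],
  ],
)

```text
time_s: 24.6
tcp_pos: [0.5579, -0.0223, 0.0936]
orientation: [0.027, 0.96, -0.105, 0.258]
ft_force: [-0.2, 0.4, -0.8]
grip_width: 0.687
```

Call:
drive_tool(
  targets=[
    [0,0,0,0.1,0,-0.17,-1],
    [0,0,0,0.1,0,-0.17,-1],
    [0,0,0,0,0,0,-1],
    [0,0,0,0,0,0,-1],
  ],
)

```text
time_s: 25.0
tcp_pos: [0.5594, -0.0224, 0.0893]
orientation: [0.028, 0.96, -0.105, 0.257]
ft_force: [0.3, 0.7, -0.9]
grip_width: 0.691
```

```bash
python3 -c "
from go import *
go((.045,0.001,.018),0,(.0003,0,.0121))"
```

```text
tcp [ 0.5594 -0.0224  0.0893] f [ 0.3  0.7 -0.9] target [ 0.5598 -0.0226  0.0834] shift cm [ 0.04 -0.02 -0.59] turn deg [-0.04 -0.03  0.03]
tile in shelf now [0.0475 0.0011 0.0233]
```

Call:
drive_tool(
  targets=[
    [0,0,0,0.05,-0.01,-0.09,-1],
    [0,0,0,0.05,-0.01,-0.09,-1],
    [0,0,0,0.05,-0.01,-0.09,-1],
    [0,0,0,0.05,-0.01,-0.09,-1],
    [0,0,0,0,0,0,-1],
    [0,0,0,0,0,0,-1],
  ],
)

```text
time_s: 25.6
tcp_pos: [0.5614, -0.0228, 0.0857]
orientation: [0.028, 0.96, -0.105, 0.257]
ft_force: [0.7, -0.2, -1.5]
grip_width: 0.691
```

Call:
drive_tool(
  targets=[
    [0,0,0,0.04,0,-0.06,-1],
    [0,0,0,0,0,0,-1],
    [0,0,0,0,0,0,-1],
  ],
)

```text
time_s: 25.9
tcp_pos: [0.5617, -0.0229, 0.0854]
orientation: [0.028, 0.96, -0.105, 0.257]
ft_force: [-5.4, 0.7, 5.4]
grip_width: 0.687
```

```bash
python3 -c "
from go import *
go((.042,0.001,.018),0,(.0003,0,.0121))"
```

```text
tcp [ 0.5617 -0.0229  0.0854] f [-5.4  0.7  5.4] target [ 0.5573 -0.022   0.0819] shift cm [-0.44  0.08 -0.35] turn deg [-0.03 -0.03  0.04]
tile in shelf now [0.0476 0.0011 0.0188]
```

Call:
drive_tool(
  targets=[
    [0,0,0,-0.03,0,0.06,-1],
    [0,0,0,-0.17,0.03,-0.1,-1],
    [0,0,0,-0.17,0.03,-0.1,-1],
    [0,0,0,0,0,0,-1],
    [0,0,0,0,0,0,-1],
  ],
)

```text
time_s: 26.4
tcp_pos: [0.558, -0.0222, 0.0836]
orientation: [0.028, 0.96, -0.105, 0.257]
ft_force: [0.2, -0.6, -1.1]
grip_width: 0.691
```

Call:
drive_tool(
  targets=[
    [0,0,0,-0.08,0.02,-0.05,-1],
    [0,0,0,0,0,0,-1],
    [0,0,0,0,0,0,-1],
  ],
)

```text
time_s: 26.7
tcp_pos: [0.5574, -0.022, 0.0833]
orientation: [0.028, 0.96, -0.105, 0.257]
ft_force: [0.1, -0.8, -1.2]
grip_width: 0.687
```

Call:
drive_tool(
  targets=[
    [0,0,0,-0.08,0.02,-0.05,-1],
    [0,0,0,0,0,0,-1],
    [0,0,0,0,0,0,-1],
  ],
)

```text
time_s: 27.0
tcp_pos: [0.5573, -0.022, 0.0834]
orientation: [0.028, 0.96, -0.105, 0.258]
ft_force: [2.5, -1.5, -1.0]
grip_width: 0.692
```

```bash
python3 -c "
from go import *
go((.042,0.001,.018),0,(.0003,0,.0121))"
```

```text
tcp [ 0.5573 -0.022   0.0834] f [ 2.5 -1.5 -1. ] target [ 0.5573 -0.022   0.0819] shift cm [ 0.   -0.01 -0.15] turn deg [-0.05  0.06  0.04]
tile in shelf now [0.0427 0.0011 0.0193]
```

Stop reached at model x = 0.0427. I relieve the push, lay the tile down, release and retreat along the normal.

Call:
drive_tool(
  targets=[
    [0,0,0,0.05,-0.01,0.03,-1],
    [0,0,0,0.05,-0.01,-0.08,-1],
    [0,0,0,0,0,0,-1],
    [0,0,0,0,0,0,-1],
  ],
)

```text
time_s: 27.4
tcp_pos: [0.5575, -0.022, 0.0829]
orientation: [0.028, 0.96, -0.105, 0.257]
ft_force: [-5.7, 0.2, 8.8]
grip_width: 0.691
```

Call:
drive_tool(
  targets=[
    [0,0,0,0,0,0,0.5],
    [0,0,0,0,0,0,0.6],
    [0,0,0,0,0,0,0.7],
    [0,0,0,0,0,0,0.7],
    [0,0,0,0,0,0,0.7],
  ],
)

```text
time_s: 27.9
tcp_pos: [0.5574, -0.022, 0.0821]
orientation: [0.028, 0.96, -0.105, 0.257]
ft_force: [-0.0, -0.5, 0.7]
grip_width: 0.848
```

Call:
drive_tool(
  targets=[
    [0,0,0,-0.25,0.05,0.43,0.7],
    [0,0,0,-0.5,0.1,0.87,0.7],
    [0,0,0,-1,0.2,1.73,0.7],
    [0,0,0,-1,0.2,2.5,1],
    [0,0,0,0,0,3,1],
    [0,0,0,0,0,3,1],
    [0,0,0,0,0,3,1],
    [0,0,0,0,0,0,1],
    [0,0,0,0,0,0,1],
    [0,0,0,0,0,0,1],
  ],
)

```text
time_s: 28.9
tcp_pos: [0.5291, -0.0166, 0.2266]
orientation: [0.028, 0.961, -0.105, 0.256]
ft_force: [-0.2, -0.2, -0.1]
grip_width: 1.003
```

```bash
python3 -c "
from go import *
c=campose('wrist');im=env.read_camera('wrist')[:,:,::-1].copy()
T=Tshelf(*S);f=lambda P:proj('wrist',np.array(P)@T[:3,:3].T+T[:3,3],c).round(0)
print('model corners long',f([[.12,.03,.012],[.12,-.03,.012]]).tolist(),'short',f([[.085,.03,.024],[.085,-.03,.024],[0,.03,.024],[0,-.03,.024]]).tolist())
b=cv2.resize(env.read_camera('scene')[170:310,200:340,::-1],(480,480));cv2.imwrite('pics/f.png',cv2.resize(np.hstack([im,b]),(800,343)));cv2.imwrite('pics/wf.png',im)
s=env.observe();print(s['time_s'],s['tcp_pos'].round(3),s['ft_force'].round(1))"
```

```text
model corners long [[285.0, 188.0], [362.0, 188.0]] short [[284.0, 236.0], [362.0, 236.0], [288.0, 333.0], [359.0, 333.0]]
29.0 [ 0.529 -0.017  0.226] [-0.3  0.5 -0.7]
```

View pics/f.png

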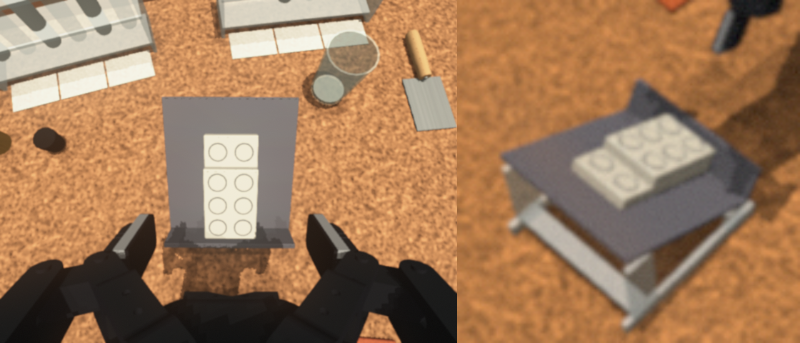

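Both tiles match the model within about 2 px: the long tile's top edge is at row 188, and the short tile spans rows 235–335. Handing in.

```bash
python3 -c "
from bench import env
print(env.job_done())"
```

```text
the job is handed in; nothing more can be done
None
```

Both tiles are on the shelf, wells up. The long one lies flat with its short edge against the stop, and the short one lies on top of it, pointing the same way. I lowered each tile until the wrist felt the shelf, slid it down to the stop, released it and backed the gripper off. I handed the job in at about 29 s of the 64 s allowed; handing in reports no verdict.

**Last checks:** the final wrist and scene pictures show both tiles square, centred and seated. Their edges are within about 2 pixels of where a perfect placing would put them. The gripper was clear, with no contact force beyond noise.

**Disagreements:**
- **Shelf position:** the fitted shelf pose was about 1 to 2 mm off the wrist camera's view of the high edge. The felt contacts put the tile heights about 0.5–0.8 mm above the model. Both are well inside the tolerances.
- **Tile-size check:** one automatic measurement after placing the long tile failed because it also picked up the grey shelf. I judged that placing from the picture instead.
- **Bystanders:** I did not measure the other objects again. The arm kept clear of them, and those in view looked unmoved.

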